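# Bring the trolley wheel's valve to the top

### The job

The tile trolley's wheel is on the bench stand for pumping up: with the fingertips, push its spokes one after another, gently and without setting it spinning, until the valve stem stands straight up at the very top of the wheel (12 o'clock). Leave the valve stem itself untouched and the things lying around where they are, then move clear; nothing is to be gripped or lifted.

Things in the scene. Friction and masses are not known exactly. Their poses are not given: they have to be found in the camera images.
- wheel (a joint): turn of the wheel, rad: 0 (or any whole turns) = valve stem at the very top; positive = turned from there toward the stand's -y side (anticlockwise seen from the wheel's front). Starts over 130 degrees from the top. Turns both ways without stops, with light drag (0.12 N m, about 2 N at mid-spoke); does not run on, stays where left
- wheel_centre (a point): wheel centre on its axle, 150 mm above the table. Black-tyred wheel, 304 mm outer diameter, in a plane sloping at 45 degrees: in the stand's axes its front faces (0.707, 0, 0.707) and up the slope is (-0.707, 0, 0.707), so its top is on the -x side. Hub 50 mm in diameter, 50 mm wide; tyre from 17 mm behind the wheel's middle plane to 17 mm in front
- valve_stem: the valve stem, black rubber 15 mm thick with a 10 mm brass end, 33 mm long, projecting from the rim inward toward the hub, midway between two spokes, 6 mm in front of the wheel's middle plane. Origin in its middle, 103 mm from the axle; its inner end is 87 mm from the axle. Its own x axis points to the axle.
- stand: fixed bench stand, origin under the centre of its 300 x 400 x 18 mm (x, y, z) plywood base, z up; the wheel's front looks to +x and up. Uprights at y = +-180 mm, 200 mm high. Two level steel bars along y cross the wheel at the axle, 18 mm wide, one 34 to 46 mm in front of the wheel's middle plane, one as far behind; the front one bars fingers from above from the wheel's lower half
- nippers: bystander: tile nippers with black grips lying on the table, 190 mm long, 80 mm wide, 18 mm high; origin on the table under the middle, x along its length toward the jaws
- glue_gun: bystander: blue cordless glue gun lying on its side, about 175 mm long along x (nozzle at +x), handle 135 mm toward -y, 40 mm high; origin on the table under the barrel
- tile: bystander: loose piece of blue ceramic tile 50 x 50 x 9 mm lying flat, origin at the centre of its underside
- spoke (a point): middle of one of the four straight grey spokes, 70 mm from the axle, 45 degrees from the valve stem (the one toward positive turn); the others are at 135, 225 and 315. Each 14 mm wide, from hub to rim: the gaps are open from 25 to 117 mm from the axle. Along the axle, spokes reach from 8 mm behind the wheel's middle plane to 16 mm in front; behind them the gaps are empty

How it is judged (in metres and radians):
At the end, for the whole second after the job is handed in: the valve stem is at the top of the wheel, its middle within 12.5 mm sideways of the vertical plane through the axle (about 7 degrees either way), and the wheel is at rest (y of valve_stem in the frame of stand between -0.0125 and 0.0125 m and z of valve_stem in the frame of wheel_centre above 0.05 m and velocity of joint wheel between -0.05 and 0.05 rad/s); the robot touches nothing.
It fails at once if the valve stem is touched (more than 0.5 N) (contact force between any of the fingers, the arm and valve_stem above 0.5 N).
It fails at once if the wheel is set spinning (faster than 3 rad/s) (velocity of joint wheel above 3 rad/s or velocity of joint wheel below -3 rad/s).
It fails at once if the wheel or stand is pushed or gripped with more than 35 N (contact force between any of the fingers, the arm and stand above 35 N).
It fails at once if a bystander (nippers, glue gun, tile) is moved by more than 20 mm (distance of any of nippers, glue_gun, tile from where it was at the start of the episode above 0.02 m).
It also fails if it takes over 61 s, if anything falls off the work surface, if the arm or the gripper's body presses on something with over 40 N, if the wrist force passes 120 N, or if a joint passes its speed limit or range.

### The arm

A 6-joint arm with a two-finger parallel gripper is mounted at the origin on the work surface. World frame = base frame: x ahead of the robot, y to its left, z up, the work surface at z = 0. Lengths are in mm, angles in degrees, forces in N, time in s.
With the tool pointing down it reaches from about 400 to 825 mm from the base axis. Payload 7 kg.
Tool frame: the origin (TCP) lies midway between the tips of the shut fingers; the grasp point (between the pads) lies 19 mm behind it; z points along the fingers, y is the line along which they close (so a half turn about z gives the same grasp; the last joint's range is limited). The gripper opens to 85 mm and grips with 20 to 120 N. Pads are 22 mm wide; open, the fingers measure 114 mm over their backs; the gripper's body (76 mm by 85 mm) begins 54 mm behind the grasp point. The pads swing forward as they close: fully open they stand 13 mm farther back than shut.
Start: joints at [89.502, 20.546, 0.682, 0, -70.136, -16.507], TCP at [197.421, 645.461, 231.302] pointing down, gripper open.
Joint ranges: [-176.03, 176.03], [-82.01, 121.73], [-58.28, 71.71], [-173.87, 95.51], [-174.79, -0.11], [-173.66, 173.66]. Speed limits (degrees/s): [136.94, 136.94, 172.46, 180, 180, 180].

### API

Orientations are given as [roll, pitch, yaw] about the fixed x, y, z axes, in that order (R = Rz(yaw) Ry(pitch) Rx(roll)).
In Python, from bench import env gives the robot as it stands. The module is installed in compiled form; this text tells all that it offers.
- The arm moves only by the tool send_rows, never from a script. Its argument "targets" is a list of rows, each a list of 2 entries, a list of its own where there are three numbers: the shift along the tool's x, y, z in m, then the turn, a rotation vector about the tool's x, y, z in rad. A call has 1 to 8 rows; each row shifts and turns the commanded pose from where the row before left it, along the tool's axes as they then stand; what a row does not reach is not made up. A row lasts 1/10 s, in which the tool goes at most 50 mm and 8.59 degrees, less where a joint would pass 70% of its speed; a pose out of reach is approached as far as the arm can. A call is refused whole if a number of a shift passes 0.05 or a number of a turn 0.15, either way. A call with a gripper value outside its range is refused whole. "hand" is the opening, from 0 (shut) to 1 (fully open), set as the call begins (left out, the last holds). The fingers move at their own pace and stop on an object; the grip force is fixed at half the most. Time passes only in rows, so rows that do not move let the fingers close. It gives the time, the measured TCP pose, the force, the opening and the grip force at its end, in the units of the state.
- env.state(): the state, without advancing time (a new reading comes with each control period).
- env.camera(name): name is "scene" or "side" or "wrist"; returns the picture (420x560x3 uint8, red, green, blue); there is no depth.
- env.get_calibration(name): a dict with "fx", "fy", "cx", "cy" (pixels), "R" (3x3) and "t" (3): a world point X has camera coordinates R X + t. Camera axes: x right, y down, z forward; pixel columns grow to the right and rows downward; lengths in mm; the calibration is good to about 2 mm. A picture is of the moment at which its call begins: read the wrist's pose just before it. get_calibration takes no time and is no camera call; for the wrist camera it gives the pose at the moment of the call.
- env.job_done(): hands the job in; it is judged then, once.
The state is a dict: "time_s": time; "joints": joint angles; "dq": joint speeds; "tau": joint torques, N m; "tcp_pos": TCP position; "orientation": TCP orientation; "wrist_force": force on the tool from outside, world axes, zero at the start; "wrist_torque": the same for the moment, N m; "width": opening from 0.0 (shut) to 1.0 (fully open); "grasp_force": force on a finger pad.
Only numpy, scipy, OpenCV 4.12 (cv2) and the standard library are available. Lean on these libraries where they do the work, as an engineer would, in place of code of your own. Each camera call takes 0.05 s, during which the arm holds its last target. There are 200 camera calls.

## Working session

There is one attempt and no reset: what is moved stays moved. The work goes in short steps, Python scripts to look and compute and a tool call to move; the robot and the scene stay as the last step left them, time stands still between calls to the robot, and variables do not carry over. Pictures are saved under pics/ and viewed, at most 12 in all, crops included, and the job is handed in when it is done.

Besides the shell and the picture viewer there is one more tool, called as name([rows], argument=value, ...), one row to a line, values as JSON. send_rows: Moves the arm, as the interface text tells. Its arguments: {"type":"object","properties":{"targets":{"type":"array"},"hand":{"type":"number"}},"required":["targets"]}

```bash
mkdir -p pics
python3 - <<'E'
from bench import env
import cv2
print(env.state())
for n in ("scene","side"):
    c=env.get_calibration(n); print(n,c)
    cv2.imwrite(f"pics/{n}0.png",env.camera(n)[:,:,::-1])
E
```

```text
{'time_s': 0.0, 'joints': array([ 8.95003348e+01,  2.05922352e+01,  6.33365238e-01, -2.18598662e-02,
       -7.01356443e+01, -1.65072131e+01]), 'dq': array([ 0.08503537, -0.02447257, -0.02854175, -0.01295893, -0.0620963 ,
       -0.04075556]), 'tau': array([-2.52044920e-03, -5.83330679e+01,  2.93407917e+01,  6.93665072e+00,
       -5.80576278e-03,  8.11638415e-06]), 'tcp_pos': array([197.29847244, 645.01001583, 230.346077  ]), 'orientation': array([ 1.79903542e+02, -7.15520870e-03, -1.70143170e+01]), 'wrist_force': array([-0.47588974,  0.67377861, -0.16214965]), 'wrist_torque': array([-0.01201359,  0.01512187,  0.0003894 ]), 'grasp_force': 0.0, 'width': 0.997020073042167}
scene {'fx': 403.77566690562634, 'fy': 403.77566690562634, 'cx': 274.8273834921434, 'cy': 209.756357873456, 'R': array([[ 0.88782975,  0.46013457, -0.00587427],
       [ 0.29526636, -0.57941474, -0.75966857],
       [-0.35295341,  0.67272188, -0.65028391]]), 't': array([-459.43153611,  -28.17201241, 1466.36981158])}
side {'fx': 470.8352240191048, 'fy': 470.8352240191048, 'cx': 283.7564084868269, 'cy': 207.39741680423677, 'R': array([[ 0.96123318, -0.27568643,  0.00526892],
       [-0.15668592, -0.56183939, -0.81227213],
       [ 0.22689269,  0.77995736, -0.58325485]]), 't': array([-490.16002109,  212.11091981, 1026.43605683])}
```

View pics/scene0.png

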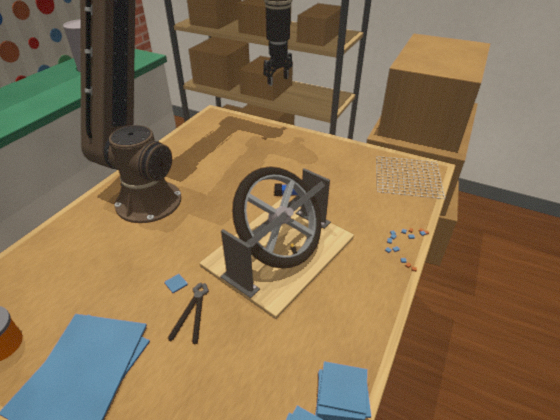

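View pics/side0.png

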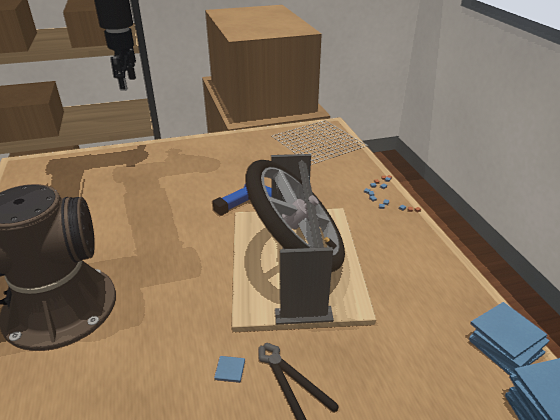

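The scene picture shows the stand's base corners at about (204,262), (274,305) and (353,239). The side picture shows them at (232,328), (374,323) and (344,209). The valve isn't clear yet, so I'll fit the stand pose and enlarge the wheel.

```bash
cat > h.py <<'E'
import numpy as np, cv2
from bench import env
def unproj(c,uv,z):
    d=c["R"].T@np.array([(uv[0]-c["cx"])/c["fx"],(uv[1]-c["cy"])/c["fy"],1]); o=-c["R"].T@c["t"]
    return o+d*(z-o[2])/d[2]
def proj(c,X):
    p=c["R"]@np.asarray(X,float)+c["t"]; return np.array([c["fx"]*p[0]/p[2]+c["cx"],c["fy"]*p[1]/p[2]+c["cy"]])
E
python3 - <<'E'
from h import *
s,d=env.get_calibration("scene"),env.get_calibration("side")
for c,l in((s,[(204,262),(274,305),(353,239)]),(d,[(232,328),(374,323),(344,209),(235,210)])):
    for p in l: print(p,unproj(c,p,18 if p[1]<300 else 10).round())
a=cv2.imread("pics/scene0.png")[150:290,190:370]; b=cv2.imread("pics/side0.png")[140:290,220:370]
f=lambda i:cv2.resize(i,(400,int(400*i.shape[0]/i.shape[1])),interpolation=cv2.INTER_CUBIC)[:311]
cv2.imwrite("pics/z.png",np.hstack([f(a),f(b)]))
E
```

```text
(204, 262) [ 360. -161.   18.]
(274, 305) [ 618. -198.   10.]
(353, 239) [728. 137.  18.]
(232, 328) [ 350. -174.   10.]
(374, 323) [ 636. -241.   10.]
(344, 209) [722. 142.  18.]
(235, 210) [434. 218.  18.]
```

View pics/z.png

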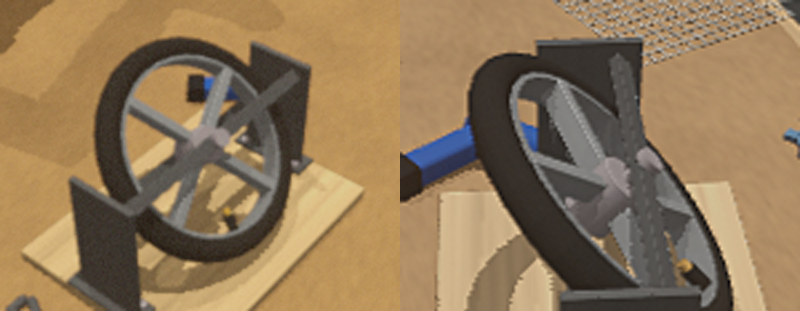

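The brass valve end shows at about (293,246) in scene and (327,240) in side, so the valve is near the bottom of the wheel. Next I fit the pose and the angle.

```bash
cat >> h.py <<'E'
def S(p,q):  # stand->world
    c,s=np.cos(p[2]),np.sin(p[2]); q=np.asarray(q,float)
    return np.array([p[0]+c*q[0]-s*q[1],p[1]+s*q[0]+c*q[1],q[2]])
def W(p,r,a,n): # wheel: radius, angle from top (+ toward -y), normal offset
    k=.5**.5; u=r*np.cos(a)
    return S(p,[-k*u+k*n,-r*np.sin(a),150+k*u+k*n])
E
python3 - <<'E'
from h import *
from scipy.optimize import least_squares
s,d=env.get_calibration("scene"),env.get_calibration("side")
O=[(s,(200,263.4),(-150,-200,18)),(s,(354.3,235.5),(150,200,18)),(s,(274,306),(150,-200,0)),
(d,(235,213),(-150,200,18)),(d,(343,208.6),(150,200,18)),(d,(232,328),(-150,-200,0)),(d,(374,323),(150,-200,0))]
V=[(s,(293.5,245.9)),(d,(326.9,240.1))]
f=lambda p:np.concatenate([proj(c,S(p,q))-uv for c,uv,q in O]+[proj(c,W(p,92,p[3],6))-uv for c,uv in V])
best=min((least_squares(f,[536,-9,-.24,a],loss="soft_l1") for a in(2.2,3.1,-2.2)),key=lambda r:r.cost)
p=best.x; print(p[:2],np.degrees(p[2:]),f(p).reshape(-1,2).round(1).tolist())
np.save("p.npy",p)
for n,c in(("scene",s),("side",d)):
    im=cv2.imread(f"pics/{n}0.png"); im=cv2.resize(im,None,fx=3,fy=3)
    def L(P,col):cv2.polylines(im,[np.array([(proj(c,x)+.5)*3 for x in P]).astype(int)],False,col,1)
    for r in(117,152):L([W(p,r,a,17) for a in np.linspace(0,6.3,60)],(0,255,0))
    for k in range(4):
        a=p[3]+np.pi/4+k*np.pi/2; L([W(p,25,a,16),W(p,117,a,16)],(0,0,255))
    L([W(p,87,p[3],6),W(p,120,p[3],6)],(255,0,255))
    x0,y0=(560,430) if n=="scene" else (650,410)
    cv2.imwrite(f"pics/o_{n}.png",im[y0:y0+450,x0:x0+400])
cv2.imwrite("pics/o.png",np.hstack([cv2.imread("pics/o_scene.png"),cv2.imread("pics/o_side.png")]))
E
```

```text
[537.65456837  -6.81458339] [ -12.43334203 -194.63253771] [[-1.0, -0.8], [0.5, -0.2], [1.5, 14.5], [-0.1, -3.6], [0.7, -2.7], [-0.9, 1.8], [0.5, 0.3], [-1.0, 0.1], [-0.4, -2.5]]
```

View pics/o.png

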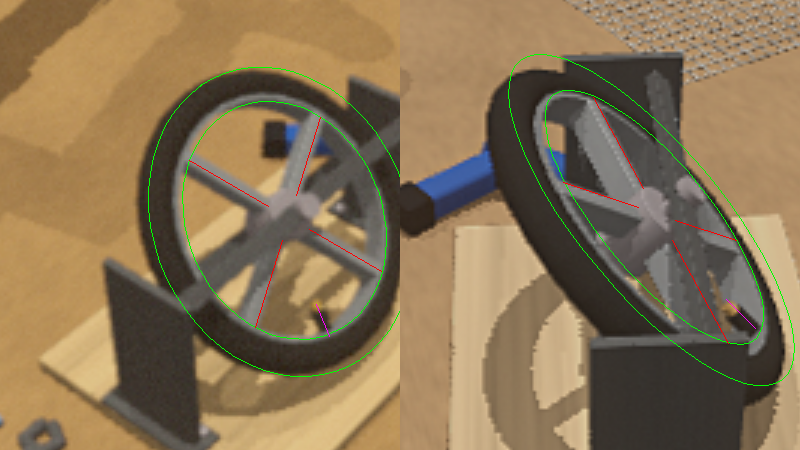

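```bash
cat >> h.py <<'E'
from scipy.spatial.transform import Rotation as Ro
def now():
    s=env.state(); return s,s["tcp_pos"],Ro.from_euler("xyz",s["orientation"],degrees=True)
def goal(p): # desired tool axes: x downslope, y = -stand y, z into wheel
    k=.5**.5; M=np.array([[k,0,-k],[0,-1,0],[-k,0,-k]]).T
    return Ro.from_euler("z",p[2])*Ro.from_matrix(M)
def rel(p,X): # wheel coords (up,side -y,n) of world point
    return np.linalg.inv(np.array([W(p,1,0,0)-W(p,0,0,0),W(p,1,np.pi/2,0)-W(p,0,0,0),W(p,0,0,1)-W(p,0,0,0)]).T)@(X-W(p,0,0,0))
E
python3 - <<'E'
from h import *
p=np.load("p.npy"); s,t,R=now()
H=W(p,75,np.radians(58),130); print(H)
for Y in([t[0]+150,t[1]-270,t[2]+130],H): print("tool shift",R.inv().apply(np.array(Y)-t))
print("rotvec",(R.inv()*goal(p)).as_rotvec())
E
```

```text
[586.28437222 -82.66732742 270.02709445]
tool shift [ 222.44214177  214.50005641 -129.65037357]
tool shift [584.86480228 582.18015164 -38.63358867]
rotvec [-0.02995128 -0.78504551 -0.07632186]
```

send_rows([
  [[0, 0, -0.03], [0, 0, 0]],
  [[0.02, 0.02, -0.03], [0, 0, 0]],
  [[0.026, 0.026, -0.03], [0, 0, 0]],
  [[0.03, 0.03, -0.03], [0, 0, 0]],
  [[0.03, 0.03, -0.03], [0, 0, 0]],
  [[0.03, 0.03, 0], [0, 0, 0]],
  [[0.03, 0.03, 0], [0, 0, 0]],
  [[0.03, 0.03, 0], [0, 0, 0]],
], hand=0)

```text
time_s: 0.9
tcp_pos: [326.4, 401.8, 379.0]
orientation: [-180.0, 0.0, -17.0]
wrist_force: [0.6, 0.9, 0.0]
width: 0.002
grasp_force: 0.0
```

send_rows([
  [[0.03, 0.03, 0], [0, 0, 0]],
  [[0.03, 0.03, 0], [0, 0, 0]],
  [[0.03, 0.03, 0], [0, 0, 0]],
  [[0.03, 0.03, 0], [0, 0, 0]],
  [[0.03, 0.03, 0], [0, 0, 0]],
  [[0.03, 0.03, 0], [0, 0, 0]],
  [[0.03, 0.03, 0], [0, 0, 0]],
  [[0.03, 0.03, 0], [0, 0, 0]],
])

```text
time_s: 1.7
tcp_pos: [485.6, 102.1, 379.0]
orientation: [-180.0, 0.0, -17.0]
wrist_force: [0.3, 1.3, 0.0]
width: 0.001
grasp_force: 0.0
```

send_rows([
  [[0.03, 0.03, 0], [0, 0, 0]],
  [[0.03, 0.03, 0], [0, 0, 0]],
  [[0.03, 0.03, 0], [0, 0, 0]],
  [[0.03, 0.03, 0], [0, 0, 0]],
  [[0.02, 0.02, 0], [0, 0, 0]],
  [[0, 0, 0], [0, 0, 0]],
  [[0, 0, 0], [0, 0, 0]],
])

```text
time_s: 2.4
tcp_pos: [578.2, -71.6, 378.2]
orientation: [180.0, 0.1, -17.1]
wrist_force: [-0.5, 0.3, -0.9]
width: -0.001
grasp_force: 0.0
```

send_rows([
  [[0, 0, 0], [-0.005, -0.13, -0.012]],
  [[0, 0, 0], [-0.005, -0.13, -0.012]],
  [[0, 0, 0], [-0.005, -0.13, -0.012]],
  [[0, 0, 0], [-0.005, -0.13, -0.012]],
  [[0, 0, 0], [-0.005, -0.13, -0.012]],
  [[0, 0, 0], [-0.005, -0.13, -0.012]],
  [[0, 0, 0], [0, 0, 0]],
  [[0, 0, 0], [0, 0, 0]],
])

```text
time_s: 3.2
tcp_pos: [578.9, -70.2, 376.9]
orientation: [179.9, 44.8, -12.7]
wrist_force: [-0.1, -0.2, 0.1]
width: -0.005
grasp_force: 0.0
```

```bash
cat > st.py <<'E'
from h import *
import sys
p=np.load("p.npy"); s,t,R=now()
print(s["time_s"],t.round(1),s["joints"].round(1),s["wrist_force"].round(1))
u=rel(p,t); print("up,side,n",u.round(1),"r,ang",np.hypot(u[0],u[1]).round(1),np.degrees(np.arctan2(u[1],u[0])).round(1),"rotvec left",(R.inv()*goal(p)).as_rotvec().round(3))
if len(sys.argv)>1:
    for n in sys.argv[2:]:
        c=env.get_calibration(n); im=env.camera(n)[:,:,::-1].copy()
        cv2.imwrite(f"pics/{sys.argv[1]}_{n}.png",im)
E
python3 st.py a wrist
```

```text
3.2 [578.9 -70.2 376.9] [   3.9   36.8   38.6  -16.2 -134.3   66.6] [-0.1 -0.2  0.1]
up,side,n [122.3  53.  198.6] r,ang 133.3 23.4 rotvec left [-0.001 -0.003 -0.003]
```

View pics/a_wrist.png

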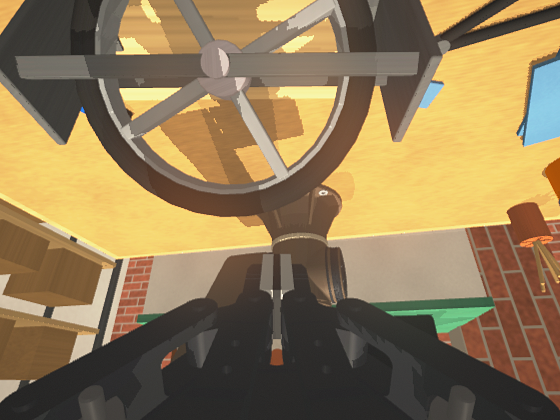

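The wrist view is upside down, with the wheel's top at the bottom of the picture. The hub is near (222,62), the upper spokes' outer ends are at (127,132) and (283,178), and the uprights and bar are at row 66. I'll compare these with the model.

Run:
```python
from h import *
p=np.load("p.npy"); c=env.get_calibration("wrist"); im=cv2.resize(cv2.imread("pics/a_wrist.png"),None,fx=2,fy=2)
def L(P,col):cv2.polylines(im,[np.array([(proj(c,x)+.5)*2 for x in P]).astype(int)],False,col,1)
L([W(p,117,a,10) for a in np.linspace(0,6.3,90)],(0,200,0)); L([W(p,152,a,0) for a in np.linspace(0,6.3,90)],(0,200,0))
for k in range(4):
    a=p[3]+np.pi/4+k*np.pi/2; L([W(p,30,a,16),W(p,117,a,16)],(0,0,255))
o=lambda u,s,n:W(p,np.hypot(u,s),np.arctan2(s,u),n)
for u in(-9,9):L([o(u,-175,46),o(u,175,46)],(255,0,255))
for y in(-180,180):
    L([S(p,(-35,y,200)),S(p,(35,y,200))],(255,0,0))
L([o(0,0,50),o(0,0,51)],(255,0,0))
cv2.imwrite("pics/b.png",im[:450,0:800][:, 50:])
```

```text
(no output)
```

View pics/b.png

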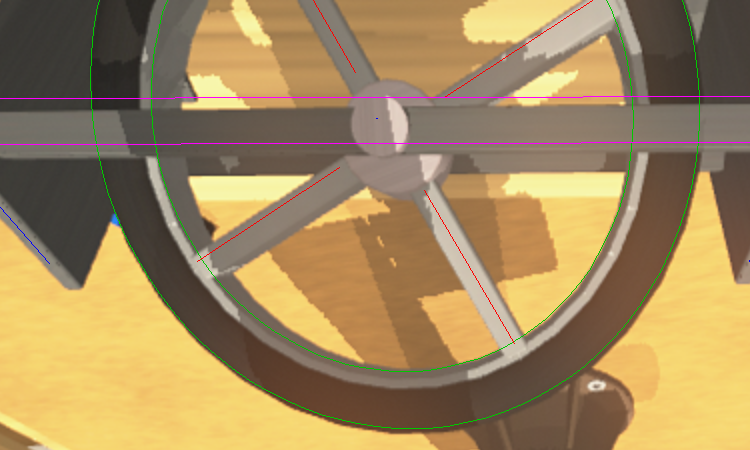

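The model matches to within about 5 mm. I'll shift the centre by −5.5 mm along stand x, then go in.

```bash
python3 -c "
from h import *
p=np.load('p.npy'); p[:2]=S(p,[-5.5,0,0])[:2]; np.save('p.npy',p)"; python3 st.py
```

```text
3.25 [578.5 -70.4 379.1] [   3.9   36.6   38.6  -16.1 -134.3   66.6] [-0.1 -1.   2. ]
up,side,n [120.3  53.3 203.8] r,ang 131.5 23.9 rotvec left [-0.001 -0.007 -0.003]
```

send_rows([
  [[0.03, 0.004, 0.02], [0, 0, 0]],
  [[0.03, 0.004, 0.025], [0, 0, 0]],
  [[0.018, 0.003, 0.03], [0, 0, 0]],
  [[0, 0, 0.03], [0, 0, 0]],
  [[0, 0, 0.02], [0, 0, 0]],
  [[0, 0, 0.015], [0, 0, 0]],
  [[0, 0, 0], [0, 0, 0]],
  [[0, 0, 0], [0, 0, 0]],
])

```text
time_s: 4.05
tcp_pos: [534.2, -72.2, 227.4]
orientation: [-180.0, 44.4, -12.6]
wrist_force: [0.9, -0.3, -1.1]
width: 0.001
grasp_force: 0.0
```

```bash
python3 st.py c wrist
```

```text
4.05 [534.2 -72.2 227.4] [   4.2   35.9   16.9  -12.8 -113.5   72.7] [ 0.9 -0.3 -1.1]
up,side,n [43.3 64.6 66.2] r,ang 77.8 56.2 rotvec left [-0.002 -0.01  -0.002]
```

View pics/c_wrist.png

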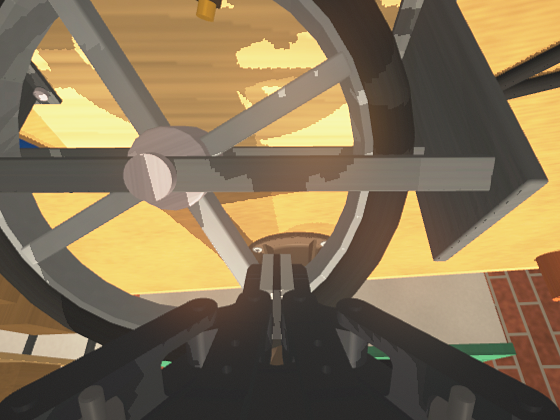

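The fingertips hang over the open gap at (275,265), left of the spoke that ends at (240,280). The valve's brass end is at (207,8), far from the fingers. I'm inserting now.

send_rows([
  [[0.002, 0, 0.015], [0, 0, 0]],
  [[0.001, 0, 0.015], [0, 0, 0]],
  [[0, 0, 0.015], [0, 0, 0]],
  [[0, 0, 0.012], [0, 0, 0]],
  [[0, 0, 0.009], [0, 0, 0]],
  [[0, 0, 0], [0, 0, 0]],
  [[0, 0, 0], [0, 0, 0]],
])

```text
time_s: 4.8
tcp_pos: [491.3, -62.8, 176.3]
orientation: [180.0, 44.6, -12.7]
wrist_force: [0.2, -0.3, -0.4]
width: 0.001
grasp_force: 0.0
```

```bash
python3 st.py
python3 - <<'E'
import numpy as np
a=np.radians(np.arange(56,-61,-6)); u,s=74*np.cos(a),74*np.sin(a)
print(np.c_[np.degrees(a),u,s,np.r_[0,-np.diff(u)],np.r_[0,np.diff(s)]].round(1))
E
```

```text
4.8 [491.3 -62.8 176.3] [   5.2   34.6    7.1  -12.9 -105.4   73.6] [ 0.2 -0.3 -0.4]
up,side,n [38.2 64.6 -1. ] r,ang 75.1 59.4 rotvec left [-0.002 -0.006 -0.003]
[[ 56.   41.4  61.3   0.    0. ]
 [ 50.   47.6  56.7  -6.2  -4.7]
 [ 44.   53.2  51.4  -5.7  -5.3]
 [ 38.   58.3  45.6  -5.1  -5.8]
 [ 32.   62.8  39.2  -4.4  -6.3]
 [ 26.   66.5  32.4  -3.8  -6.8]
 [ 20.   69.5  25.3  -3.   -7.1]
 [ 14.   71.8  17.9  -2.3  -7.4]
 [  8.   73.3  10.3  -1.5  -7.6]
 [  2.   74.    2.6  -0.7  -7.7]
 [ -4.   73.8  -5.2   0.1  -7.7]
 [-10.   72.9 -12.8   0.9  -7.7]
 [-16.   71.1 -20.4   1.7  -7.5]
 [-22.   68.6 -27.7   2.5  -7.3]
 [-28.   65.3 -34.7   3.3  -7. ]
 [-34.   61.3 -41.4   4.   -6.6]
 [-40.   56.7 -47.6   4.7  -6.2]
 [-46.   51.4 -53.2   5.3  -5.7]
 [-52.   45.6 -58.3   5.8  -5.1]
 [-58.   39.2 -62.8   6.3  -4.4]]
```

send_rows([
  [[-0.003, -0.003, 0], [0, 0, 0]],
  [[-0.003, -0.0025, 0], [0, 0, 0]],
  [[-0.003, -0.0025, 0], [0, 0, 0]],
  [[-0.003, -0.0025, 0], [0, 0, 0]],
  [[-0.003, -0.003, 0], [0, 0, 0]],
  [[-0.005, -0.006, 0], [0, 0, 0]],
  [[-0.0045, -0.006, 0], [0, 0, 0]],
  [[-0.004, -0.007, 0], [0, 0, 0]],
])

```text
time_s: 5.6
tcp_pos: [477.7, -26.0, 196.1]
orientation: [180.0, 44.7, -12.7]
wrist_force: [1.6, -0.9, -1.1]
width: 0.001
grasp_force: 0.8
```

send_rows([
  [[-0.003, -0.007, 0], [0, 0, 0]],
  [[-0.0023, -0.0074, 0], [0, 0, 0]],
  [[-0.0015, -0.0076, 0], [0, 0, 0]],
  [[-0.0007, -0.0077, 0], [0, 0, 0]],
  [[0, -0.0077, 0], [0, 0, 0]],
  [[0.0009, -0.0077, 0], [0, 0, 0]],
  [[0.0017, -0.0075, 0], [0, 0, 0]],
])

```text
time_s: 6.3
tcp_pos: [486.2, 26.2, 199.1]
orientation: [180.0, 44.7, -12.7]
wrist_force: [-0.8, -2.0, -1.2]
width: 0.001
grasp_force: 0.9
```

```bash
python3 st.py
```

```text
6.3 [486.2  26.2 199.1] [  11.8   32.3    8.1  -17.7 -107.1   66.7] [-0.8 -2.  -1.2]
up,side,n [ 71.4 -21.1  -2. ] r,ang 74.5 -16.5 rotvec left [-0.002 -0.005 -0.003]
```

Pushing gently as planned. I'll continue to about −58°.

send_rows([
  [[0.0025, -0.0073, 0], [0, 0, 0]],
  [[0.0033, -0.007, 0], [0, 0, 0]],
  [[0.004, -0.0066, 0], [0, 0, 0]],
  [[0.0047, -0.0062, 0], [0, 0, 0]],
  [[0.0053, -0.0057, 0], [0, 0, 0]],
  [[0.0058, -0.0051, 0], [0, 0, 0]],
  [[0.005, -0.0035, 0], [0, 0, 0]],
  [[0, 0, 0], [0, 0, 0]],
])

```text
time_s: 7.1
tcp_pos: [516.8, 61.8, 176.6]
orientation: [180.0, 44.7, -12.7]
wrist_force: [1.2, -0.0, -0.2]
width: 0.0
grasp_force: 0.0
```

send_rows([
  [[0, 0.003, 0], [0, 0, 0]],
  [[-0.002, 0.004, -0.01], [0, 0, 0]],
  [[0, 0, -0.02], [0, 0, 0]],
  [[0, 0, -0.02], [0, 0, 0]],
  [[0, 0, -0.02], [0, 0, 0]],
  [[0, 0, -0.02], [0, 0, 0]],
  [[0, 0, 0], [0, 0, 0]],
  [[0, 0, 0], [0, 0, 0]],
])

```text
time_s: 7.9
tcp_pos: [575.3, 40.5, 243.1]
orientation: [-180.0, 44.7, -12.7]
wrist_force: [-0.7, 1.2, -0.5]
width: -0.001
grasp_force: 0.0
```

```bash
python3 st.py d wrist
```

```text
7.9 [575.3  40.5 243.1] [  11.4   38.3   25.6  -19.  -118.1   63.2] [-0.7  1.2 -0.5]
up,side,n [ 43.2 -54.3  88.5] r,ang 69.4 -51.5 rotvec left [-0.003 -0.006 -0.003]
```

View pics/d_wrist.png

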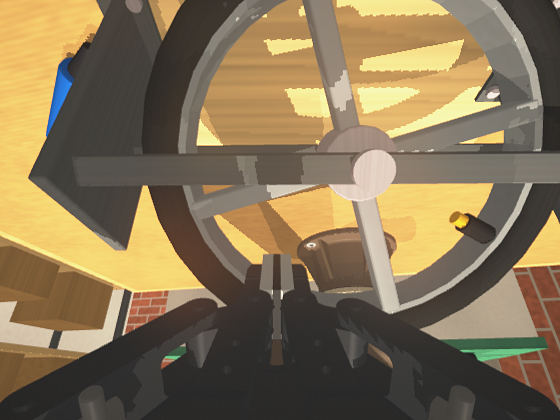

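The valve is now at the right, with its brass end at (457,218) and the rim side at (490,236). The leading spoke runs from (370,200) to (390,305). I'll measure both angles.

```bash
cat >> h.py <<'E'
def onw(p,c,uv,n): # pixel -> wheel r, angle on plane n
    d=c["R"].T@np.array([(uv[0]-c["cx"])/c["fx"],(uv[1]-c["cy"])/c["fy"],1]); o=-c["R"].T@c["t"]
    a,b=rel(p,o),rel(p,o+d); q=a+(b-a)*(n-a[2])/(b-a)[2]
    return np.hypot(q[0],q[1]),np.degrees(np.arctan2(q[1],q[0]))
E
python3 - <<'E'
from h import *
p=np.load("p.npy"); c=env.get_calibration("wrist")
for uv,n in(((457,218),6),((480,229),6),((490,236),6),((390,300),16),((384,272),16),((205,213),16),((534,110),16)): print(uv,onw(p,c,uv,n))
for s in(37,38):print(rel(p,now()[1]))
E
```

```text
(457, 218) (np.float64(91.18816097150481), np.float64(63.39606344932942))
(480, 229) (np.float64(111.87934636603153), np.float64(63.70076332816461))
(490, 236) (np.float64(122.11025237339474), np.float64(63.1165996598221))
(390, 300) (np.float64(109.74335633529826), np.float64(18.15475775430242))
(384, 272) (np.float64(84.85525217564567), np.float64(18.766925534608525))
(205, 213) (np.float64(110.22669174755232), np.float64(-72.13497871316626))
(534, 110) (np.float64(119.29525572826971), np.float64(107.36684669203478))
[ 43.30547224 -54.42448675  87.92792036]
[ 43.30547224 -54.42448675  87.92792036]
```

send_rows([
  [[0.002, 0.025, 0], [0, 0, 0]],
  [[0.003, 0.03, 0], [0, 0, 0]],
  [[0.002, 0.025, 0], [0, 0, 0]],
  [[0.002, 0.0155, 0], [0, 0, 0]],
  [[0, 0, 0], [0, 0, 0]],
  [[0, 0, 0.015], [0, 0, 0]],
  [[0, 0, 0.015], [0, 0, 0]],
  [[0, 0, 0], [0, 0, 0]],
])

```text
time_s: 8.75
tcp_pos: [538.6, -48.0, 214.5]
orientation: [180.0, 44.9, -12.6]
wrist_force: [1.0, 0.1, -1.4]
width: 0.004
grasp_force: 0.0
```

```bash
python3 st.py e wrist
```

```text
8.75 [538.6 -48.  214.5] [   5.9   36.8   16.9  -14.  -112.8   71.1] [ 1.   0.1 -1.4]
up,side,n [34.7 40.  56.4] r,ang 53.0 49.0 rotvec left [-0.002 -0.002 -0.002]
```

View pics/e_wrist.png

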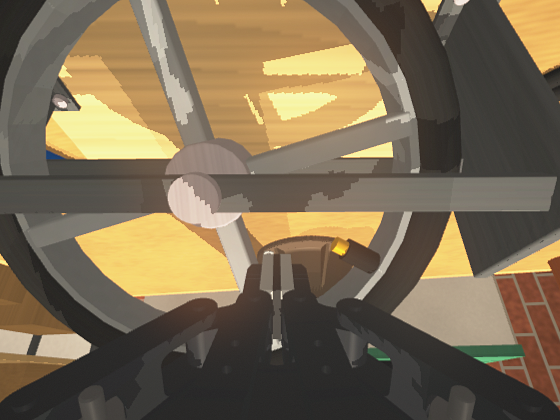

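The tips at (276,258) sit between the spoke (left, ending near (245,265)) and the valve (brass end (340,248)), with clearance on both sides. I'm inserting.

send_rows([
  [[0, 0, 0.012], [0, 0, 0]],
  [[0, 0, 0.012], [0, 0, 0]],
  [[0, 0, 0.012], [0, 0, 0]],
  [[0, 0, 0.01], [0, 0, 0]],
  [[0, 0, 0.008], [0, 0, 0]],
  [[0, 0, 0], [0, 0, 0]],
  [[0, 0, 0], [0, 0, 0]],
])

```text
time_s: 9.5
tcp_pos: [503.2, -40.9, 177.3]
orientation: [180.0, 44.7, -12.7]
wrist_force: [-0.1, 0.2, -0.0]
width: 0.001
grasp_force: 0.0
```

```bash
python3 st.py
python3 - <<'E'
import numpy as np
a=np.radians(np.arange(49,-30,-7)); u,s=53*np.cos(a),53*np.sin(a)
print(np.c_[np.degrees(a),u,s,np.r_[0,-np.diff(u)],np.r_[0,np.diff(s)]].round(1))
E
```

```text
9.5 [503.2 -40.9 177.3] [   6.7   35.3    9.   -14.  -106.3   72. ] [-0.1  0.2 -0. ]
up,side,n [34.  40.7  4.6] r,ang 53.0 50.1 rotvec left [-0.002 -0.005 -0.003]
[[ 49.   34.8  40.    0.    0. ]
 [ 42.   39.4  35.5  -4.6  -4.5]
 [ 35.   43.4  30.4  -4.   -5.1]
 [ 28.   46.8  24.9  -3.4  -5.5]
 [ 21.   49.5  19.   -2.7  -5.9]
 [ 14.   51.4  12.8  -1.9  -6.2]
 [  7.   52.6   6.5  -1.2  -6.4]
 [  0.   53.    0.   -0.4  -6.5]
 [ -7.   52.6  -6.5   0.4  -6.5]
 [-14.   51.4 -12.8   1.2  -6.4]
 [-21.   49.5 -19.    1.9  -6.2]
 [-28.   46.8 -24.9   2.7  -5.9]]
```

send_rows([
  [[-0.0025, -0.002, 0], [0, 0, 0]],
  [[-0.0025, -0.0025, 0], [0, 0, 0]],
  [[-0.002, -0.0025, 0], [0, 0, 0]],
  [[-0.002, -0.0025, 0], [0, 0, 0]],
  [[-0.003, -0.005, 0], [0, 0, 0]],
  [[-0.003, -0.006, 0], [0, 0, 0]],
  [[-0.002, -0.006, 0], [0, 0, 0]],
  [[-0.0015, -0.006, 0], [0, 0, 0]],
])

```text
time_s: 10.3
tcp_pos: [497.0, -5.7, 190.3]
orientation: [180.0, 44.7, -12.7]
wrist_force: [-0.2, -2.7, -0.6]
width: 0.004
grasp_force: 1.3
```

send_rows([
  [[-0.0008, -0.006, 0], [0, 0, 0]],
  [[0, -0.006, 0], [0, 0, 0]],
  [[0.0008, -0.006, 0], [0, 0, 0]],
  [[0, 0, 0], [0, 0, 0]],
])

```text
time_s: 10.7
tcp_pos: [501.3, 12.6, 189.7]
orientation: [-180.0, 44.7, -12.6]
wrist_force: [-0.6, 0.5, 0.2]
width: -0.002
grasp_force: 0.0
```

```bash
python3 st.py f wrist
```

```text
10.7 [501.3  12.6 189.7] [  10.6   34.1    9.7  -16.9 -107.2   67.9] [-0.6  0.5  0.2]
up,side,n [ 52.3 -11.1   3.9] r,ang 53.5 -12.0 rotvec left [-0.003 -0.005 -0.002]
```

View pics/f_wrist.png

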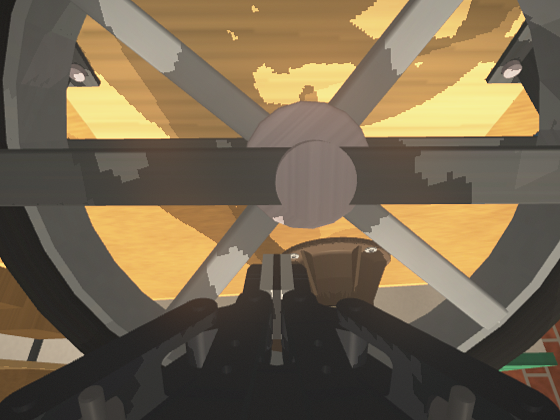

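The valve is hidden behind the gripper. The right spoke's outer end is at about (498,313) and the left spoke is near (232,268).

Run:
```python
from h import *
p=np.load("p.npy"); c=env.get_calibration("wrist")
for uv in((498,313),(430,255),(228,272),(430,12),(120,10)): print(uv,onw(p,c,uv,16))
```

```text
(498, 313) (np.float64(117.85746744428583), np.float64(54.48346889436447))
(430, 255) (np.float64(70.77898648378945), np.float64(57.081320337209426))
(228, 272) (np.float64(56.95008234766563), np.float64(-34.45568177164857))
(430, 12) (np.float64(74.06281314430841), np.float64(141.25833112101816))
(120, 10) (np.float64(89.13157592904416), np.float64(-131.1552986096871))
```

send_rows([
  [[0.0005, -0.002, 0], [0, 0, 0]],
  [[0.0006, -0.002, 0], [0, 0, 0]],
  [[0.0006, -0.002, 0], [0, 0, 0]],
  [[0.0005, -0.0015, 0], [0, 0, 0]],
  [[0, 0, 0], [0, 0, 0]],
  [[0, 0, 0], [0, 0, 0]],
])

```text
time_s: 11.35
tcp_pos: [504.4, 18.5, 188.3]
orientation: [-180.0, 44.7, -12.6]
wrist_force: [0.2, -0.5, -0.1]
width: 0.002
grasp_force: 0.2
```

send_rows([
  [[0, 0.003, 0], [0, 0, 0]],
  [[0, 0.002, -0.01], [0, 0, 0]],
  [[0, 0, -0.02], [0, 0, 0]],
  [[0, 0, -0.03], [0, 0, 0]],
  [[-0.01, 0, -0.04], [0, 0, 0]],
  [[-0.03, 0, -0.03], [0, 0, 0]],
  [[-0.03, 0, -0.03], [0, 0, 0]],
  [[-0.03, 0, -0.03], [0, 0, 0]],
])

```text
time_s: 12.15
tcp_pos: [564.4, -0.7, 395.9]
orientation: [180.0, 44.7, -12.7]
wrist_force: [0.2, -0.2, -0.2]
width: -0.003
grasp_force: 0.0
```

```bash
python3 st.py g wrist
```

```text
12.15 [564.4  -0.7 395.9] [   8.5   33.9   37.8  -20.9 -134.6   59.6] [ 0.2 -0.2 -0.2]
up,side,n [152.4 -11.7 195.3] r,ang 152.8 -4.4 rotvec left [-0.002 -0.005 -0.003]
```

View pics/g_wrist.png

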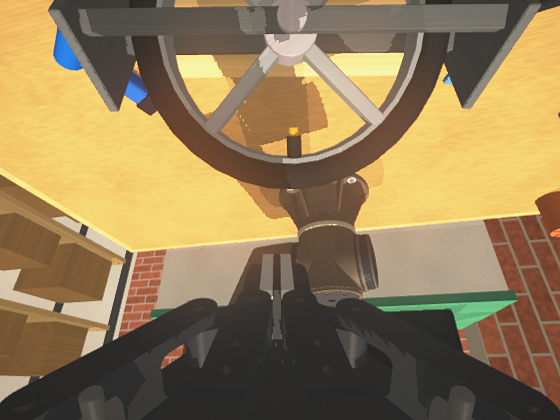

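The valve stem, brass end at (293,130) and rim end at (294,157), stands directly above the hub at (291,42). I'll check the number, then hand in.

Run:
```python
from h import *
p=np.load("p.npy"); c=env.get_calibration("wrist")
A=[onw(p,c,uv,n) for uv,n in(((293,131),6),((294,155),6),((214,126),16),((374,120),16),((291,42),25))]; print(A)
v=A[0][1]
if abs(v)<4: print(env.job_done())
```

```text
[(np.float64(92.09559117843337), np.float64(4.247862238888485)), (np.float64(116.91341229076549), np.float64(4.023798354532655)), (np.float64(113.7852902487272), np.float64(-40.36566870832337)), (np.float64(119.45739068555591), np.float64(47.20827953086366)), (np.float64(12.820083700717698), np.float64(13.812552051962951))]
```

The raw angle is 4°, and the hub itself measures about 3 mm to the same side. So the stem is about 4–7 mm off the vertical plane, inside the 12.5 mm limit, and another push isn't needed.

```bash
python3 -c "
from bench import env
print(env.job_done())"
```

```text
the job is handed in; nothing more can be done
None
```

I turned the wheel by two gentle spoke pushes until the valve stem stood at the top, about 4–7 mm off centre by my measurement (limit 12.5 mm), moved the arm clear and handed the job in at about 12 s; the verdict was not shown.

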